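# Index the jig carrier and start its lock bolt

### The job

Slide the carrier along the rail of the jig to the first station it comes to and let the detent catch it there. Then start its lock bolt by the crank: turn it backward (anticlockwise from above) until you feel the bolt drop into the thread, then one full turn forward (clockwise) and no more than that. Finish while still gripping the crank handle, keeping the bolt started, and leave the things round the jig where they are.

Things in the scene. Friction and masses are not known exactly. Their poses are not given: they have to be found in the camera images.
- jig: plywood board 130 x 440 x 12 mm fixed to the table, with an aluminium rail 36 mm wide along it (rail top 30 mm above the table, end stops 36 mm). Origin on the table under the rail; board spans y -230 to +210 mm. x across the rail, away from the robot; y along the rail, the way the carrier has to go. Two stations: brass rings with a dark hole in the rail top, 90 mm apart
- station (a point): middle of the first station's hole in the rail top, where the bolt axis must come (y = -10 mm in the jig's frame); the second, unwanted station is 90 mm farther along +y
- carrier_body (a joint): carrier's place along the rail (m), grows along the jig's +y; starts at 0.01 to 0.06; 0.120 at the first station, 0.210 at the second. Slides with about 2 N of drag; a sprung detent draws it into a station from within 4 mm and holds it against about 8 N
- push_face (a point): middle of the carrier's rear end face (towards the jig's -y), 47 mm above the table; push it 36 to 60 mm above the table. The carrier is a grey block 64 mm across the rail, 70 mm along it, 32 to 62 mm above the table; a plywood shelf on its far side carries a fixed oak moulding corner, 62 mm above the table at most, reaching 102 mm from the bolt axis
- bolt_axis (a point): point on the bolt's vertical axis in the middle of the carrier, 74 mm above the table, 35 mm ahead of push_face. The crank turns about this axis at constant height: hub 32 mm in diameter, top 80 mm above the table. The bolt's 10 mm square steel end slides down through the hub; it stands 104 mm above the table at first and shows the drop
- crank_handle: upright black round handle on the crank arm's end, 17 mm in diameter, 44 mm tall, its axis 50 mm from the bolt axis. Origin at the centre of its underside, 83 mm above the table (arm top 81 mm). It spins freely, so a gripper on it need not turn as it goes round, and its foot floats up to 5 mm in or out along the arm (1 N). At bolt_turn 0 it is on the jig's +y side of the bolt axis
- bolt_turn (a joint): crank angle (rad), grows forward (clockwise from above), falls backward; starts at 0. The thread begins elsewhere each time: the bolt drops, all at once, 0.9 to 4 rad backward of the start. Turned on backward after the drop, it rises again by 8 mm a turn (stop at -5); turned forward before the drop, it only rides round on the thread's crest. Turning takes about 1 N at the handle
- bolt_drop (a joint): how far the bolt has sunk (m): about 0 while it rides on the thread's crest, 0.008 when dropped into the thread (only at a station; elsewhere its foot meets the rail after 0.002); from there each full turn forward screws it 0.008 deeper: 0.016 after the one turn. A spring pushes it down
- tack_tin: bystander: round tin, 69 mm in diameter, 36 mm tall; origin at the centre of its underside
- tape_roll: bystander: roll of white tape lying flat, 104 mm in diameter, 25 mm tall; origin at the centre of its underside
- wood_block: bystander: wood offcut 42 x 75 x 30 mm; origin at the centre of its underside

How it is judged:
By the outcome, as a careful person would: the job done as asked, in the order asked, and still so for the second after the job is handed in, while the arm keeps its last pose, push and grip.
It also fails if it takes over 61 s, if anything falls off the work surface, if the arm or the gripper's body presses on something with over 40 N, if the wrist force passes 120 N, or if a joint passes its speed limit or range.

### The arm

A 7-joint arm with a two-finger parallel gripper is mounted at the origin on the work surface; the furniture and walls round the work are solid. World frame = base frame: x ahead of the robot, y to its left, z up, the work surface at z = 0. Lengths are in m, angles in rad, forces in N, time in s.
With the tool pointing down it reaches from about 0.4 to 0.9 m from the base axis. Payload 5.6 kg.
Tool frame: the origin (TCP) lies midway between the tips of the shut fingers; the grasp point (between the pads) lies 19 mm behind it; z points along the fingers, y is the line along which they close (so a half turn about z gives the same grasp; the last joint's range is limited). The gripper opens to 92 mm and grips with 3 to 60 N. Pads are 20 mm wide; open, the fingers measure 128 mm over their backs; the gripper's body (75 mm by 189 mm) begins 69 mm behind the grasp point.
Start: joints at [1.164, 0.468, -0.012, 1.603, 0.006, 1.071, -0.056], TCP at [0.231, -0.607, 0.215] pointing down, gripper open.
Joint ranges: [-2.53, 2.53], [-0.31, 2.02], [-1.57, 1.55], [0.28, 2.44], [-1.29, 4.43], [0.15, 1.84], [-2.92, 2.92]. Speed limits (rad/s): [2.57, 2.57, 3.14, 3.14, 3.14, 3.14, 3.14].

### API

Orientations are given as a 3x3 rotation matrix whose columns are the frame's x, y, z axes.
In Python, from station import env, effector, solver, viewer, workorder, search_frame, tip_of gives the robot as it stands. Calls block until the motion is done:
- env.reach(position, orientation): joint-space move of the TCP to a pose.
- env.movel(position, frame=None, rate=0.15): straight line of the TCP; frame=None keeps the orientation; rate is the mean speed in m/s.
- env.goto_joints(angles): joint-space move.
- effector.release() and effector.grasp(squeeze=None): open the fingers fully, or close them until they stop; squeeze is the grip in N (None keeps the last).
- env.pause(seconds).
- solver.inverse_kinematics(position, orientation): joint angles nearest the present ones, or None.
- env.sense(): the state.
- viewer.read_camera(name): name is "scene" or "side" or "wrist"; returns (picture, depth): 400x640x3 uint8, red, green, blue; 400x640 float32, m along the optical axis (not along the pixel's ray), 0 where there is no reading.
- viewer.camera_info(name): a dict with "intrinsics" (3x3 intrinsics, pixels), "eye" and "rotation" of the camera in the world; the wrist camera has in their place "T_tool_cam" (4x4, takes a point from camera to tool coordinates, whose origin is the TCP and whose axes are the flange's). Camera axes: x right, y up, looking along -z (the intrinsics and any distortion apply to the point x, -y, -z); pixel columns grow to the right and rows downward; lengths in m; the calibration is good to about 2 mm. A picture is of the moment at which its call begins: read the wrist's pose just before it. camera_info takes no time and is no camera call.
A pose or a line that the arm cannot do raises env.PlanningError and nothing moves.
- workorder.finish_job(): hands the job in; it is judged then, once.
Trained networks look in the newest picture that a camera, given by its name, has taken for a name from the list of things; names that differ only in an ending like _2 or _b are one class to them, and where a whole thing is asked for, a point or a joint stands for the part that bears it (a point fixed in the world has none). Each returns a list of dicts, best first, with "score" (0 to 1); they miss things now and then, are a little off and sometimes report something else, mostly with a low value. They report only what shows in the picture. A call takes as long as a camera call.
- search_frame(camera, name): "at" ([x, y, z] in m, in world coordinates, good to about 4 mm: the middle of the surface that is visible of it).
- tip_of(camera, name): "at" ([x, y, z] in m, in world coordinates, good to about 4 mm: a listed point, or the origin of a listed thing).
The state is a dict: "t": time; "joint_positions": joint angles; "joint_velocities": joint speeds; "tau": joint torques, N m; "ee_pos": TCP position; "tcp_rot": TCP orientation; "wrist_force": force on the tool from outside, world axes, zero at the start; "moment": the same for the moment, N m; "gripper_width": finger opening in m; "grasp_force": force on a finger pad.
Only numpy, scipy, OpenCV 4.12 (cv2) and the standard library are available. Lean on these libraries where they do the work, as an engineer would, in place of code of your own. Each camera call takes 0.05 s, during which the arm holds its last target. There are 200 camera calls.

## Working session

There is one attempt and no reset: what is moved stays moved. The work goes in short steps, each a Python script; the robot and the scene stay as the last script left them, time stands still between calls to the robot, and variables do not carry over. Pictures are saved under pics/ and viewed, at most 10 in all, crops included, and the job is handed in when it is done.

```bash
ls; mkdir -p pics
cat > h.py <<'E'
import numpy as np, cv2
from station import env, effector, solver, viewer, workorder, search_frame, tip_of
def shot(n,f=None):
    p,d=viewer.read_camera(n)
    if f: cv2.imwrite('pics/'+f,p[:,:,::-1])
    return p,d
E
python3 - <<'E'
from h import *
np.set_printoptions(precision=4,suppress=True)
a,_=shot('scene','scene0.png'); b,_=shot('side','side0.png')
for c in('scene','side'):
    i=viewer.camera_info(c); print(c,i)
    for n in ['station','push_face','bolt_axis','crank_handle','tack_tin','tape_roll','wood_block','jig']:
        r=tip_of(c,n); print(n,[(np.round(x['at'],4),round(x['score'],2)) for x in r[:2]])
s=env.sense();print(s)
E
```

```text
pics
scene {'intrinsics': array([[374.4062,   0.    , 321.3241],
       [  0.    , 374.4062, 200.1928],
       [  0.    ,   0.    ,   1.    ]]), 'eye': array([-0.0115,  0.7891,  0.7663]), 'rotation': array([[-0.8326,  0.3488, -0.4302],
       [-0.5538, -0.5131,  0.6558],
       [ 0.008 ,  0.7843,  0.6204]])}
station [(array([0.5213, 0.0337, 0.0298]), 0.78)]
push_face [(array([ 0.4936, -0.0872,  0.0499]), 0.95)]
bolt_axis [(array([ 0.5012, -0.0488,  0.0783]), 0.78), (array([ 0.3672, -0.3001, -0.0005]), 0.29)]
crank_handle [(array([ 0.5073, -0.0043,  0.0838]), 0.41)]
tack_tin [(array([ 0.3694, -0.3035,  0.0016]), 0.74)]
tape_roll [(array([ 0.3626,  0.3139, -0.0007]), 0.61)]
wood_block [(array([ 0.4879,  0.4691, -0.0023]), 0.67)]
jig [(array([ 0.5175,  0.0477, -0.0007]), 0.65)]
side {'intrinsics': array([[377.5058,   0.    , 312.2306],
       [  0.    , 377.5058, 196.8414],
       [  0.    ,   0.    ,   1.    ]]), 'eye': array([ 0.4249, -0.7162,  0.7597]), 'rotation': array([[ 0.9985,  0.0229, -0.049 ],
       [-0.0522,  0.6432, -0.764 ],
       [ 0.014 ,  0.7654,  0.6434]])}
station [(
[... 453 characters left out ...]
, (array([ 0.502 , -0.0545,  0.0715]), 0.59)]
jig [(array([0.5163, 0.0453, 0.0006]), 0.58)]
{'t': 0.9, 'joint_positions': array([ 1.164 ,  0.4674, -0.0116,  1.6027,  0.006 ,  1.0714, -0.0563]), 'joint_velocities': array([-0.0025,  0.0014,  0.002 ,  0.0005,  0.0009, -0.0001, -0.001 ]), 'tau': array([  0.0003, -52.04  ,  -0.012 , -24.4052,  -0.0566,   0.0113,
         0.    ]), 'ee_pos': array([ 0.2313, -0.6075,  0.2146]), 'tcp_rot': array([[ 0.9346,  0.3558,  0.    ],
       [ 0.3558, -0.9346, -0.0001],
       [-0.    ,  0.0001, -1.    ]]), 'wrist_force': array([ 0.5618,  0.9032, -0.0455]), 'moment': array([-0.0428,  0.0039, -0.0544]), 'grasp_force': 0.0, 'gripper_width': 0.09186814032737163}
```

View pics/scene0.png

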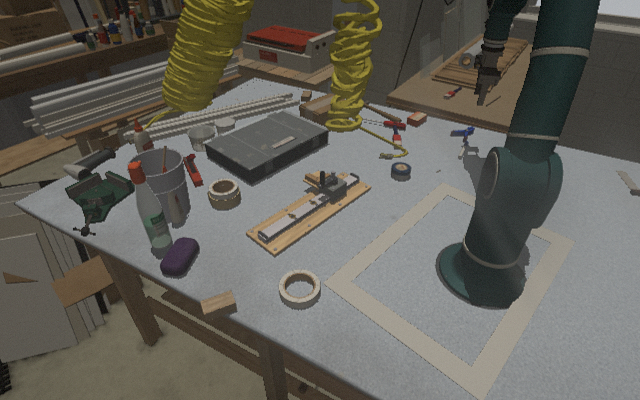

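View pics/side0.png

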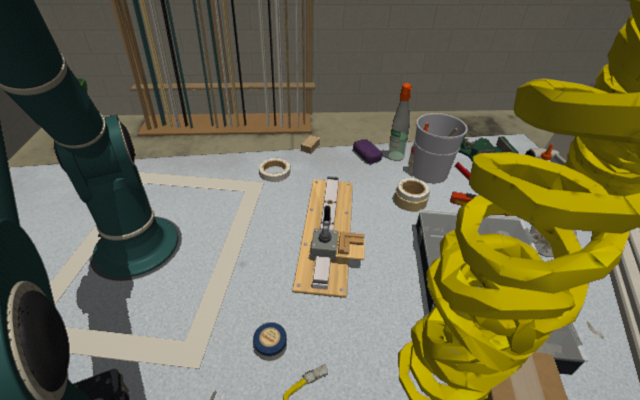

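The scene view shows the jig with the carrier and crank near (330,190). In the side view the carrier is at (325,240), with the handle pointing away towards +y. The yellow hoses hang off to the right, so I'll get their positions from depth before moving.

```bash
cat >> h.py <<'E'
np.set_printoptions(precision=4,suppress=True)
def world(n,d,s=None):
    i=viewer.camera_info(n);K=i['intrinsics']
    v,u=np.mgrid[:400,:640]
    P=np.stack([(u-K[0,2])*d/K[0,0],-(v-K[1,2])*d/K[1,1],-d],-1)
    if n=='wrist':
        T=i['T_tool_cam'];R=s['tcp_rot'];return (P@T[:3,:3].T+T[:3,3])@R.T+s['ee_pos']
    return P@i['rotation'].T+i['eye']
JY=np.array([.174,.985,0]);JY/=np.linalg.norm(JY);JX=np.array([JY[1],-JY[0],0])
def rot(y): y=y/np.linalg.norm(y);z=np.array([0,0,-1.]);return np.column_stack([np.cross(y,z),y,z])
E
python3 - <<'E'
from h import *
for c in('scene','side'):
    p,d=shot(c);W=world(c,d);p=p.astype(int)
    m=(p[...,0]>120)&(p[...,2]<p[...,0]*.45)&(p[...,1]>p[...,0]*.7)&(d>0)&(W[...,2]>.05)
    Q=W[m];print(c,len(Q),np.percentile(Q,[1,10,50,90,99],axis=0))
i=viewer.camera_info('wrist');print(i)
for sg in(1,-1):
  for P in([.5,-.05,.32],[.49,-.12,.048],[.52,.09,.09]):
    print(sg,P,solver.inverse_kinematics(np.array(P),rot(sg*JX)))
E
```

```text
scene 1713 [[ 0.5927 -0.5158  0.053 ]
 [ 0.6141 -0.4759  0.1263]
 [ 0.6905 -0.3856  0.3357]
 [ 1.1136 -0.0209  0.4954]
 [ 1.3366  0.0164  0.5274]]
side 23225 [[ 0.5915 -0.5336  0.0919]
 [ 0.6046 -0.5224  0.2604]
 [ 0.643  -0.4955  0.4553]
 [ 0.7089 -0.4093  0.5855]
 [ 1.0117 -0.1391  0.669 ]]
{'intrinsics': array([[283.0388,   0.    , 318.4679],
       [  0.    , 283.0388, 201.106 ],
       [  0.    ,   0.    ,   1.    ]]), 'T_tool_cam': array([[-0.0001,  0.9586,  0.2846,  0.0802],
       [ 1.    ,  0.0003, -0.0007,  0.0002],
       [-0.0007,  0.2846, -0.9586, -0.1703],
       [ 0.    ,  0.    ,  0.    ,  1.    ]])}
1 [0.5, -0.05, 0.32] [ 0.5678  0.1715 -0.5983  1.7955  0.1031  1.2057 -0.2353]
1 [0.49, -0.12, 0.048] [ 0.5405  0.5267 -0.4487  2.0464  0.3706  0.646  -0.3296]
1 [0.52, 0.09, 0.09] [ 0.2928  0.5384 -0.6632  1.964   0.4594  0.7924 -0.8072]
-1 [0.5, -0.05, 0.32] [ 1.0704  0.389  -1.2911  1.7731  0.3905  1.2781  2.6492]
-1 [0.49, -0.12, 0.048] [-0.7476  1.0019  1.3367  2.1225 -1.1606  1.1054 -2.1088]
-1 [0.52, 0.09, 0.09] [ 0.6812  0.9499 -1.3296  1.9439  1.0331  1.1669  1.8945]
```

Run:
```python
from h import *
env.movel(np.array([.50,-.04,.28]),frame=rot(JX),rate=.25)
s=env.sense();print(s['t'],s['ee_pos'],s['wrist_force'])
p,d=shot('wrist','w0.png')
W=world('wrist',d,s);np.save('w0.npy',W)
for n in ['station','push_face','bolt_axis','crank_handle','jig']:
    r=tip_of('wrist',n); print(n,[(np.round(x['at'],4),round(x['score'],2)) for x in r[:2]])
```

```text
3.675 [ 0.4997 -0.0408  0.2798] [-0.0344  0.5758  0.0511]
station [(array([0.5157, 0.0361, 0.0245]), 0.7)]
push_face [(array([ 0.4947, -0.0871,  0.0429]), 0.86)]
bolt_axis [(array([ 0.5035, -0.0539,  0.0757]), 0.61)]
crank_handle [(array([ 0.5103, -0.0051,  0.0855]), 0.74)]
jig [(array([0.5168, 0.0509, 0.0032]), 0.86)]
```

View pics/w0.png

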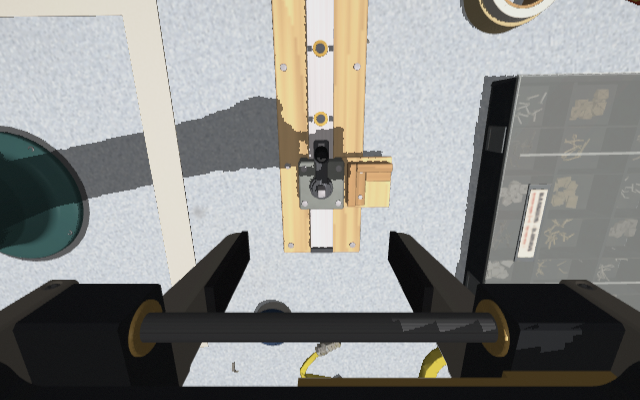

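The wrist view is clear: stations at (320,119) and (320,48), handle top at (321,153), bolt at (320,187), and the carrier block spanning about (300–346, 157–210). Next I'll measure these from depth.

Run:
```python
from h import *
W=np.load('w0.npy');p=cv2.imread('pics/w0.png')[:,:,::-1].astype(int)
m=(p[...,0]>130)&(p[...,2]<p[...,0]*.62)&(p[...,1]>p[...,0]*.5);
for r0,r1 in((38,58),(108,130)):
    k=np.zeros(m.shape,bool);k[r0:r1,310:331]=1;k&=m
    v,u=np.nonzero(k);print('ring px',u.mean(),v.mean(),'W',W[k].mean(0), np.median(W[k][:,2]))
Z=W[...,2]; reg=np.zeros(Z.shape,bool);reg[100:230,270:360]=1
def rep(n,lo,hi):
    k=reg&(Z>lo)&(Z<hi);Q=W[k];c=np.array([.516,.0465,0])
    print(n,len(Q),Q.mean(0),'jx',np.percentile((Q-c)@JX,[2,50,98]),'jy',np.percentile((Q-c)@JY,[2,50,98]))
rep('block',.055,.068);rep('handletop',.118,.135);rep('bolttop',.099,.112);rep('arm',.076,.084)
# rail edges
k=np.zeros(Z.shape,bool);k[5:240,300:340]=1;k&=(Z>.026)&(Z<.034);Q=W[k];c=Q.mean(0)
u,s,v=np.linalg.svd((Q-c)[:,:2],full_matrices=False);print('rail',c,v[0])
```

```text
ring px 319.82608695652175 48.30434782608695 W [0.5308 0.1238 0.0309] 0.030930170708367205
ring px 320.2916666666667 118.25 W [0.5159 0.0357 0.031 ] 0.0310612369885922
block 2097 [ 0.5119 -0.0567  0.0619] jx [-0.0279  0.0193  0.0559] jy [-0.135  -0.1021 -0.0683]
handletop 171 [ 0.5091 -0.0046  0.126 ] jx [-0.0049  0.0019  0.0095] jy [-0.0597 -0.0513 -0.0445]
bolttop 76 [ 0.5025 -0.0454  0.1037] jx [-0.0033  0.0027  0.0077] jy [-0.1066 -0.1009 -0.044 ]
arm 561 [ 0.5051 -0.0302  0.0806] jx [-0.0083  0.0024  0.0132] jy [-0.1113 -0.0809 -0.0383]
rail [0.5197 0.0577 0.0304] [-0.1664 -0.9861]
```

```bash
cat >> h.py <<'E'
JY=np.array([.167,.986,0]);JY/=np.linalg.norm(JY);JX=np.array([JY[1],-JY[0],0])
S=np.array([.5159,.0357,0])
R0=rot(JX)
def at(jy,z,jx=0): return S+JY*jy+JX*jx+np.array([0,0,z])
def st(): 
    s=env.sense();q=s['ee_pos']-S;return s,q@JX,q@JY,s['wrist_force']@JX,s['wrist_force']@JY,s['wrist_force'][2]
E
python3 - <<'E'
from h import *
effector.grasp(10)
env.movel(at(-.165,.15),frame=R0,rate=.2)
env.movel(at(-.165,.047),rate=.12)
print(st()[0]['t'],np.array(st()[1:]),st()[0]['gripper_width'])
env.movel(at(-.14,.047),rate=.06);print(np.array(st()[1:]))
for y in np.arange(-.13,-.054,.0125):
    env.movel(at(y,.047),rate=.06);print(np.array(st()[1:]))
s=env.sense();print(s['t'])
p,d=shot('wrist','w1.png');W=world('wrist',d,s)
print(tip_of('wrist','bolt_axis')[:1],tip_of('wrist','station')[:1])
m=(W[...,2]>.098)&(W[...,2]<.108);Q=W[m]-S;print(np.percentile(Q@JY,[5,50,95]),len(Q))
E
```

```text
7.2583 [ 0.0006 -0.1649 -0.801   0.3754  0.6984] 0.0006385465542462455
[ 0.     -0.1397  0.1974 -1.4781  1.2263]
[ 0.     -0.1297  0.5221  0.0443 -0.166 ]
[-0.     -0.117   0.199  -0.0169  0.822 ]
[-0.     -0.1043 -0.211   0.0229  0.1211]
[ 0.     -0.0918 -0.0752 -0.2183  0.5224]
[-0.     -0.0793 -0.2856 -0.7459 -0.0317]
[-0.     -0.0669 -0.6293 -0.0519 -0.6047]
[-0.     -0.0544  0.2257  0.0387 -0.1689]
10.2917
[{'at': [0.5154, 0.0261, 0.0765], 'score': 0.55}] []
[-0.0459 -0.0441 -0.005 ] 1503
```

View pics/w1.png

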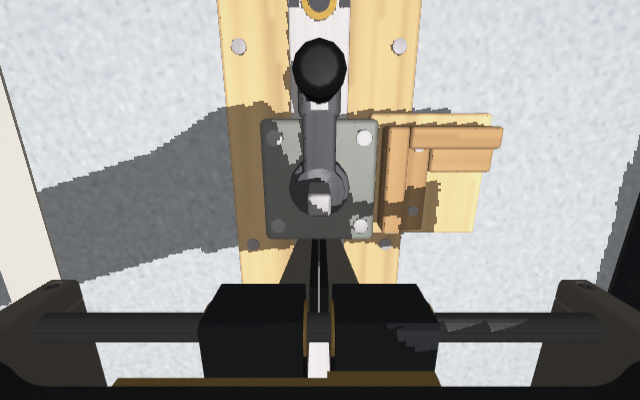

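The carrier has moved with the fingers, and the bolt end shows at (320,203), about 9 mm short of the station. I'll go on in fine steps and watch the bolt.

```bash
cat >> h.py <<'E'
def bolt():
    s=env.sense();p,d=viewer.read_camera('wrist');W=world('wrist',d,s);Q=W-S
    y=Q@JY;x=Q@JX
    m=(W[...,2]>.090)&(W[...,2]<.110)&(abs(x)<.02)&(y>-.025)&(y<.025)
    k=(W[...,2]>.058)&(W[...,2]<.066)&(x>-.04)&(x<-.02)&(y>-.06)&(y<.06)
    return (np.median(y[m]) if m.any() else np.nan, np.median(x[m]) if m.any() else np.nan,np.median(W[...,2][m]) if m.any() else np.nan, *np.percentile(y[k],[1,99]))
E
python3 - <<'E'
from h import *
print(np.array(bolt()))
for y in [-.0525,-.051,-.050,-.049,-.048,-.047]:
    env.movel(at(y,.047),rate=.03);b=bolt();print(y,np.array(b),np.array(st()[4:5]))
    if b[0]-y>.0475:break
print(env.sense()['t'])
E
```

```text
[-0.0076 -0.0002  0.1032 -0.0425  0.0246]
-0.0525 [-0.0061 -0.0002  0.1032 -0.0415  0.0261] [-1.7432]
-0.051 [-0.0048 -0.0002  0.1032 -0.0402  0.0275] [-2.9221]
-0.05 [-0.0038 -0.0002  0.1031 -0.0392  0.0286] [-4.2209]
-0.049 [-0.0017 -0.0002  0.1032 -0.0363  0.0307] [-0.0299]
-0.048 [ 0.0012 -0.0002  0.1033 -0.0335  0.0335] [0.258]
11.9917
```

Run:
```python
from h import *
print(np.array(bolt()))
env.movel(at(-.075,.047),rate=.1)
env.movel(at(-.075,.2),rate=.2)
effector.release()
env.movel(at(0.0,.2),rate=.2)
s=env.sense();p,d=viewer.read_camera('wrist');W=world('wrist',d,s);Q=W-S;y=Q@JY;x=Q@JX;Z=W[...,2]
def rep(n,lo,hi,xl,yl,yh):
    m=(Z>lo)&(Z<hi)&(abs(x)<xl)&(y>yl)&(y<yh);print(n,m.sum(),'jx',np.percentile(x[m],[2,50,98]),'jy',np.percentile(y[m],[2,50,98]),np.median(Z[m]))
rep('handle',.122,.132,.03,.03,.08);rep('bolt',.099,.108,.02,-.02,.02);rep('block',.058,.066,.034,-.06,.06)
rep('hub',.078,.083,.02,-.02,.02)
print(s['t'],tip_of('wrist','bolt_axis')[:1],tip_of('wrist','crank_handle')[:1],tip_of('wrist','push_face')[:1])
print((np.array(tip_of('wrist','bolt_axis')[0]['at'])-S)@JY)
```

```text
[ 0.0015 -0.0002  0.1032 -0.0334  0.0338]
handle 288 jx [-0.0076  0.0001  0.007 ] jy [0.0427 0.05   0.0571] 0.1266592563893072
bolt 106 jx [-0.0047 -0.0003  0.0042] jy [-0.0051  0.0004  0.0047] 0.10333452296837954
block 2405 jx [-0.0308  0.0003  0.0309] jy [-0.0338  0.0004  0.0332] 0.0623293639173749
hub 410 jx [-0.0114  0.0003  0.0109] jy [-0.0091  0.0064  0.0194] 0.08079374397956068
15.275 [{'at': [0.5127, 0.0372, 0.0761], 'score': 0.59}] [{'at': [0.5291, 0.0827, 0.084], 'score': 0.52}] [{'at': [0.5081, -0.0013, 0.0452], 'score': 0.69}]
0.0009445598570590921
```

The detent has caught the carrier on the station, within 0.4 mm. Now I'll grip the handle and turn backward, watching the bolt top.

```bash
cat >> h.py <<'E'
def btop():
    s=env.sense();p,d=viewer.read_camera('wrist');W=world('wrist',d,s);Q=W-S
    m=(np.hypot(Q@JX,Q@JY)<.0045)&(W[...,2]>.078)&(W[...,2]<.112)&(d>0)
    return m.sum(), (np.percentile(W[...,2][m],80) if m.sum()>5 else np.nan)
def hp(a,z=.089,r=.05): return at(r*np.cos(a),z,-r*np.sin(a))   # a = backward angle
E
python3 - <<'E'
from h import *
bad=[a for a in np.arange(-2.5,4.1,.3) if solver.inverse_kinematics(hp(a),R0) is None];print('bad',bad)
env.movel(hp(0,.16),rate=.2);env.movel(hp(0),rate=.1)
print(np.array(st()[1:]))
effector.grasp(15)
s=st();print(s[0]['t'],s[0]['gripper_width'],np.array(s[1:]),btop())
if s[0]['gripper_width']>.012:
  for a in np.arange(.1,.85,.1):
    env.movel(hp(a),rate=.05);s=st();print(round(a,2),round(s[0]['t'],2),np.array(s[3:]),s[0]['moment'],btop())
shot('wrist','w2.png')
E
```

```text
bad []
[ 0.0005  0.0502  0.3126  0.0218 -0.409 ]
17.975 0.01646009214288497 [ 0.0001  0.05   -0.4345  0.0751 -0.0668] (np.int64(37), np.float64(0.09573800669142682))
0.1 18.27 [-1.6096  0.2874  0.0958] [-0.0549  0.2076  0.0336] (np.int64(26), np.float64(0.09523413305385886))
0.2 18.57 [-1.3995 -0.4003  0.353 ] [-0.0998  0.1489  0.0023] (np.int64(22), np.float64(0.09785498600510564))
0.3 18.88 [-0.2894 -0.2782  1.3174] [-0.059   0.1854  0.0129] (np.int64(0), nan)
0.4 19.18 [-1.1991 -0.9692  0.2098] [-0.0926  0.0584  0.0311] (np.int64(0), nan)
0.5 19.48 [-0.7407 -0.8603 -0.1347] [-0.1316  0.046   0.0066] (np.int64(0), nan)
0.6 19.77 [-0.4108 -0.7857 -0.1294] [-0.2236  0.1189 -0.0406] (np.int64(0), nan)
0.7 20.07 [ 0.0178 -1.2462 -0.4008] [-0.2327  0.0591 -0.008 ] (np.int64(0), nan)
0.8 20.38 [-0.2934 -0.1762 -0.5115] [-0.2674  0.072  -0.02  ] (np.int64(0), nan)
```

View pics/w2.png

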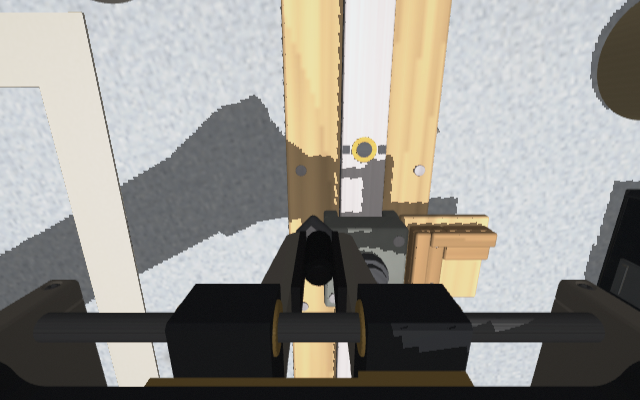

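Handle gripped, with the tilted fingers' carriage at (400,320) hiding the bolt. The handle spins freely, so I'll yaw the tool about it to bring the camera round to the bolt's side.

```bash
cat >> h.py <<'E'
def Ry(deg): # yaw of tool about world z, relative to R0
    c,s_=np.cos(np.radians(deg)),np.sin(np.radians(deg));return np.array([[c,-s_,0],[s_,c,0],[0,0,1]])@R0
E
python3 - <<'E'
from h import *
for y,a in((-70,.8),(-70,1.5),(-40,2.2),(0,3),(0,4),(-70,-2)):
    q=solver.inverse_kinematics(hp(a),Ry(y));print(y,a,q)
for y in range(-10,-61,-10):
    env.reach(hp(.8),Ry(y));s=st();print(y,round(s[0]['t'],2),np.array(s[1:]),btop())
shot('wrist','w3.png')
E
```

```text
-70 0.8 [-0.0563  0.3991 -0.1987  2.0703  0.1219  0.683  -1.724 ]
-70 1.5 [-0.0004  0.3681 -0.2017  2.1213  0.1175  0.6624 -1.6713]
-40 2.2 [ 0.1719  0.3835 -0.3189  2.1114  0.1893  0.6731 -1.1399]
0 3 [ 0.3451  0.4507 -0.4696  2.0363  0.3033  0.7209 -0.4821]
0 4 [ 0.3055  0.5153 -0.4559  1.9267  0.317   0.77   -0.4969]
-70 -2 [ 0.0593  0.4861 -0.1673  1.9189  0.1149  0.7457 -1.5631]
-10 20.74 [-0.0359  0.0349  0.2638 -1.1895  0.2035] (np.int64(4), nan)
-20 21.06 [-0.0359  0.035   0.2328 -1.3064 -0.5566] (np.int64(76), np.float64(0.10380267107669672))
-30 21.38 [-0.0359  0.035  -0.7136  0.4824 -1.109 ] (np.int64(161), np.float64(0.10400885879038371))
-40 21.69 [-0.0359  0.0351  0.3148 -0.0947 -1.6496] (np.int64(182), np.float64(0.1040591258319663))
-50 22.01 [-0.0359  0.035   0.3251  0.1157 -0.1329] (np.int64(191), np.float64(0.1039706347611278))
-60 22.32 [-0.0358  0.0349  0.6425  0.367  -1.5255] (np.int64(195), np.float64(0.10390899967589473))
```

View pics/w3.png

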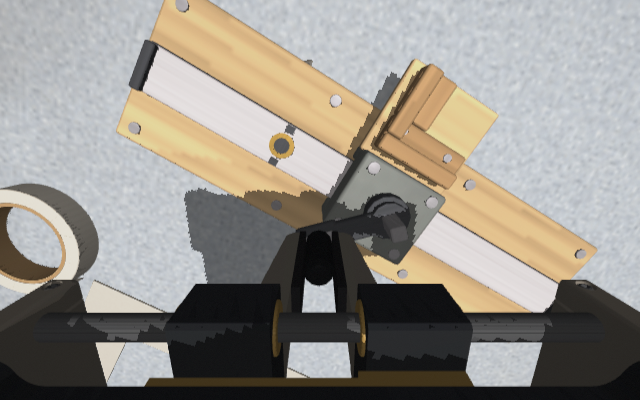

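The bolt end is now in full view near (400,240), and its top reads 104 mm, so it hasn't dropped. I'll keep turning backward and stop at the drop.

Run:
```python
from h import *
a=.8
while a<4.15:
    a+=.08
    yaw=np.interp(a,[.8,1.6,3.2],[-60,-60,0])
    env.movel(hp(a),frame=Ry(yaw),rate=.04);n,z=btop();
    if z<.1015 or n<20 : 
        s=st();print(round(a,2),round(s[0]['t'],2),np.array(s[1:]),n,z)
        if n>=20: break
s=env.sense();print(a,s['t'],s['gripper_width'],btop())
```

```text
1.28 24.23 [-0.048   0.0139 -1.4824 -0.3375 -0.24  ] 189 0.09985349436835346
1.2800000000000002 24.225 0.01673644053642442 (np.int64(181), np.float64(0.09617495850141528))
```

Run:
```python
from h import *
a0=1.28;N=42
for k in range(1,N+1):
    a=a0-2*np.pi*k/N
    env.movel(hp(a),frame=Ry(-60),rate=.05)
    if k%6==0:
        s=st();print(round(a,2),round(s[0]['t'],2),np.array(s[1:]),s[0]['gripper_width'],btop())
env.pause(.2);print(btop(),env.sense()['ee_pos']-hp(a0));shot('wrist','w4.png')
for n in('tape_roll','tack_tin','wood_block'):
    shot('side');print(n,[np.array(r['at']) for r in tip_of('side',n)[:1]])
print(env.sense()['t'])
```

```text
0.38 26.07 [-0.018   0.0467  1.6764  0.3352 -2.0436] 0.016678461586941827 (np.int64(147), np.float64(0.09477669341518005))
-0.52 27.93 [ 0.0252  0.0431  0.3208 -0.2794 -1.3212] 0.016990203477251126 (np.int64(0), nan)
-1.41 29.77 [ 0.0495  0.0071 -0.6424 -1.5881  0.3728] 0.01680123098276194 (np.int64(0), nan)
-2.31 31.62 [ 0.0365 -0.0342 -0.7997 -0.9202 -0.2452] 0.016507848480345335 (np.int64(142), np.float64(0.09131100043231767))
-3.21 33.48 [-0.0041 -0.0499 -1.6968  0.8872  0.8044] 0.016678083277154854 (np.int64(159), np.float64(0.09012219132693358))
-4.11 35.33 [-0.0415 -0.0279 -1.6908 -0.0999 -1.9154] 0.016470744841502488 (np.int64(166), np.float64(0.08906243324733282))
-5.0 37.17 [-0.0477  0.015   0.7221  1.6674 -2.1138] 0.016687247660833692 (np.int64(159), np.float64(0.08776667098713982))
(np.int64(153), np.float64(0.08787317003421381)) [0. 0. 0.]
tape_roll [array([ 0.3626,  0.3193, -0.0014])]
tack_tin [array([ 0.3699, -0.3033, -0.0021])]
wood_block []
37.825
```

View pics/w4.png

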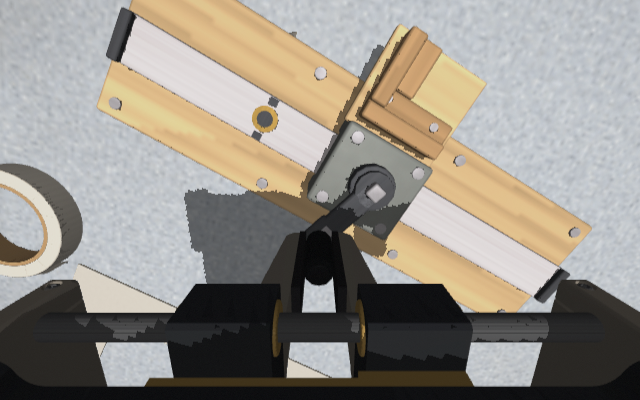

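The bolt end at (375,193) now stands 88 mm high. That is 16 mm lower than at the start: the drop plus one turn. The handle is still gripped at (319,260), so I'm handing in.

```bash
python3 -c "
from h import *
print(workorder.finish_job())"
```

```text
the job is handed in; nothing more can be done
None
```

The job is handed in: the carrier is caught at the first station, the bolt dropped about 1.28 rad backward and was then turned one full turn forward (16 mm down in all), and the handle is still gripped. The tin and tape roll still measured in place at the end; the wood block wasn't detected in that last check, though nothing went near it.

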